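# Take out the dust extractor's filter and tip it over the tub

### The arm

A 7-joint arm with a two-finger parallel gripper is mounted at the origin on the work surface. World frame = base frame: x ahead of the robot, y to its left, z up, the work surface at z = 0. Lengths are in m, angles in rad, forces in N, time in s.
With the tool pointing down it reaches from about 0.425 to 0.825 m from the base axis. Payload 3.6 kg.
Tool frame: the origin (TCP) lies midway between the tips of the shut fingers; the grasp point (between the pads) lies 19 mm behind it; z points along the fingers, y is the line along which they close (so a half turn about z gives the same grasp; the last joint's range is limited). The gripper opens to 85 mm and grips with 20 to 120 N. Pads are 22 mm wide; open, the fingers measure 114 mm over their backs; the gripper's body (76 mm by 85 mm) begins 54 mm behind the grasp point. The pads swing forward as they close: fully open they stand 13 mm farther back than shut.
Start: joints at [-1.171, 0.615, -0.013, 1.423, 0.008, 1.103, -0.04], TCP at [0.269, 0.592, 0.231] pointing down, gripper open.
Joint ranges: [-3.12, 3.12], [-0.3, 2.06], [-1.34, 1.32], [0.26, 2.42], [-1.36, 4.5], [0.01, 1.98], [-2.84, 2.84]. Speed limits (rad/s): [2.79, 2.79, 3.14, 3.14, 3.14, 3.14, 3.14].

### API

Orientations are given as [roll, pitch, yaw] about the fixed x, y, z axes, in that order (R = Rz(yaw) Ry(pitch) Rx(roll)).
In Python, from plant import readout, grab_frame, job_done gives the robot as it stands. The module is installed in compiled form; this text tells all that it offers.
- The arm moves only by the shell command python3 -m handwheel 'ROWS' [FORCE]. ROWS is a JSON object whose one key "moves" holds a list of rows, each an object with "xyz": the shift along the tool's x, y, z in cm, a list of three; "twist": the turn, a rotation vector about the tool's x, y, z in degrees, a list of three; "fingers": the finger opening in cm, from 0 to 8.54. A call has 1 to 20 rows; each row shifts and turns the commanded pose from where the row before left it, along the tool's axes as they then stand; what a row does not reach is not made up. A row lasts 1/12 s, in which the tool goes at most 41.7 mm and 7.16 degrees, less where a joint would pass 70% of its speed; a pose out of reach is approached as far as the arm can. A call with a gripper value outside its range is refused whole. The fingers move at their own pace and stop on an object; FORCE is the grip in N (left out, the last holds). Time passes only in rows, so rows that do not move let the fingers close. It gives the time, the measured TCP pose, the force, the opening and the grip force at its end, in the units of the state.
- readout.get_obs(): the state, without advancing time (a new reading comes with each control period).
- grab_frame(name): name is "scene" or "top" or "wrist"; returns a dict with "frame" (480x640x3 uint8, red, green, blue), "K" (3x3 intrinsics, pixels), "rvec" (rotation vector, rad) and "tvec" (3), from world to camera coordinates, as OpenCV has them; the wrist camera has in their place "hand_eye" (4x4, takes a point from camera to tool coordinates, whose origin is the TCP and whose axes are the flange's). Camera axes: x right, y down, z forward; pixel columns grow to the right and rows downward; lengths in m; the calibration is good to about 2 mm. A picture is of the moment at which its call begins: read the wrist's pose just before it. There is no depth.
- job_done(): hands the job in; it is judged then, once.
The state is a dict: "time_s": time; "qpos": joint angles; "dq": joint speeds; "joint_efforts": joint torques, N m; "position": TCP position; "tcp_rot": TCP orientation; "force": force on the tool from outside, world axes, zero at the start; "wrist_torque": the same for the moment, N m; "gripper_width": finger opening in m; "grip_force": force on a finger pad.
Only numpy, scipy, OpenCV 4.12 (cv2) and the standard library are available. Lean on these libraries where they do the work, as an engineer would, in place of code of your own. Each camera call takes 0.05 s, during which the arm holds its last target. There are 200 camera calls.

### The job

Take the cartridge filter out of the upturned dust extractor head: unlock it by turning the bar grip on its cap anticlockwise (seen from above) towards its open stop, then draw it up off the intake cage. Carry it over the rubble tub and tip it about 45 degrees, cap end uppermost, so that loose dust can run down the pleats. Finish while still holding it there, steady over the middle of the tub and clear above its rim, and leave the hammer, chisel, stone, tin and tub where they are.

Things in the scene. Friction and masses are not known exactly. Their poses are not given: they have to be found in the camera images.
- vac_head: Motor head of a dust extractor, upside down on the bench and fixed there: grey round body, 270 mm across, 88 mm high over its black sealing rim (126 to 135 mm from the axis). Origin on its axis at bench level, z up. Its flat motor plate is 75 mm above the bench and carries the bayonet collar, the intake cage and the filter.
- collar (a point): Centre of the black bayonet collar (148 mm across, 13.5 mm high) on the head's axis, at the motor plate, 75 mm above the bench; axes as the head's. Three inward tabs cover the filter's lugs. Angle of the filter's x axis anticlockwise from this x axis: -0.13 to 0.1 rad at the start (closed, red mark), free to lift from 0.6, fixed stop at about 1.05 (open, green mark).
- cage_top (a point): Top centre of the round black intake cage, fixed upright on the head's axis inside the filter: 52 mm across, 55 mm high, its top 130 mm above the bench. The filter's underside must rise above it.
- filter: Cartridge filter, 0.2 to 0.45 kg, upright on the motor plate: black flange 112 mm across with three 6 mm thick lugs reaching 66 mm from the axis, white pleats 100 mm across, orange cap 108 mm across with its upper face 112 mm above the origin. Hollow 76 mm wide, open below. Origin: centre of its underside; z along its axis to the cap, x along the bar grip. Turns easily; 2 to 3 mm play.
- filter_grip (a point): Point on the filter's axis within the bar grip, 24 mm above the cap's upper face and 136 mm above the filter's origin. The bar is 64 mm long (along the filter's x), 14 mm thick (along y) and stands 34 mm above the cap. Axes as the filter's.
- filter_mid (a point): Middle of the pleated part, on the filter's axis, 55 mm above the filter's origin. Axes as the filter's.
- tub_mouth (a point): Centre of the mouth of the black rubble tub, level with its rim, 120 mm above the bench. The mouth is 280 mm across; the tub is open, walls 5 mm, a few stone chips on its floor, 2.5 kg, loose on the bench.
- tub: The black rubble tub, origin at the centre of its underside on the bench, z up.
- hammer: Carver's hammer lying on the bench, 260 mm long, to be left alone.
- chisel: Steel stone chisel lying on the bench, about 205 mm long, to be left alone.
- offcut: White marble offcut on the bench, about 120 x 85 x 90 mm, to be left alone.
- tin: Upright tin with a green band, 80 mm across and 75 mm high, to be left alone.
Mind the look-alikes: they are no part of the job. There is more than one size of the filter; the job needs the smaller.

How it is judged:
On the way, in this order (a step that is already met when the one before it is completed fails the run):
1. the filter is turned anticlockwise to its release, still seated on the motor plate (angle between the x axis of filter and the x axis of vac_head, either way round above 0.6 rad and z of filter in the frame of vac_head below 0.083 m and horizontal distance between filter and vac_head below 0.01 m), for 0.1 s.
2. the filter, in the fingers, is drawn up clear of the intake cage (z of filter in the frame of vac_head above 0.135 m and contact force between the fingers and filter above 1 N and contact force between filter and vac_head below 0.1 N), for 0.1 s.
At the end, for the whole second after the job is handed in: Fingers hold the filter at rest, its axis 34 to 56 degrees from upright, cap uppermost, its middle within 90 mm of the tub's centre line, its underside's centre over 160 mm above the bench, touching neither tub nor head; tub and bystanders within 30 mm of where they stood (contact force between the fingers and filter above 1 N and angle between filter's own z axis and vertical between 0.6 and 0.98 rad and height (world z) of filter above 0.16 m and horizontal distance between filter_mid and tub_mouth below 0.09 m and contact force between filter and tub below 0.1 N and contact force between filter and vac_head below 0.1 N and linear speed of filter below 0.03 m/s and angular speed of filter below 0.15 rad/s and distance of each of tub, hammer, chisel, offcut, tin from where it was at the start of the episode below 0.03 m); the arm keeps its last pose, push and grip.
It fails at once if a bystander or the tub is shoved away (distance of any of hammer, chisel, offcut, tin, tub from where it was at the start of the episode above 0.05 m).
It also fails if it takes over 48 s, if anything falls off the work surface, if the arm or the gripper's body presses on something with over 40 N, if the wrist force passes 120 N, or if a joint passes its speed limit or range.

## Working session

There is one attempt and no reset: what is moved stays moved. The work goes in short steps, Python scripts to look and compute and a shell command to move; the robot and the scene stay as the last step left them, time stands still between calls to the robot, and variables do not carry over. Pictures are saved under pics/ and viewed, at most 10 in all, crops included, and the job is handed in when it is done.

```bash
mkdir -p pics
cat > h.py <<'E'
import numpy as np, cv2
from plant import readout, grab_frame, job_done
from scipy.spatial.transform import Rotation as Ro
def cam(n):
    o=readout.get_obs(); f=grab_frame(n)
    if 'rvec' in f:
        R=cv2.Rodrigues(np.array(f['rvec'],float))[0]; t=np.array(f['tvec'],float).ravel()
        f['R']=R.T; f['c']=-R.T@t
    else:
        T=np.eye(4);T[:3,:3]=Ro.from_euler('xyz',o['tcp_rot']).as_matrix();T[:3,3]=o['position']
        T=T@np.array(f['hand_eye']); f['R']=T[:3,:3]; f['c']=T[:3,3]
    return f
def ray(f,u,v):
    d=f['R']@np.linalg.inv(f['K'])@np.array([u,v,1.]); return f['c'],d
def onz(f,u,v,z):
    c,d=ray(f,u,v); return c+d*(z-c[2])/d[2]
def proj(f,p):
    q=np.array(f['K'])@(f['R'].T@(np.array(p)-f['c'])); return q[:2]/q[2]
def save(f,n): cv2.imwrite('pics/'+n,cv2.cvtColor(f['frame'],cv2.COLOR_RGB2BGR))
E
python3 - <<'E'
from h import *
print(readout.get_obs())
for n in('top','scene'):
    f=cam(n); save(f,n+'1.png'); print(n,f['c'],f['K'].tolist() if hasattr(f['K'],'tolist') else f['K'], onz(f,320,240,0))
E
```

```text
{'time_s': 0.0, 'qpos': array([-1.17050752,  0.61592411, -0.01261392,  1.42491091,  0.00807428,
        1.10335823, -0.04040021]), 'dq': array([ 4.01073070e-04,  2.31977307e-05, -3.44552728e-04, -1.32094068e-03,
        4.50563201e-04,  1.59652243e-04, -6.57250328e-04]), 'joint_efforts': array([ 1.25583229e-04, -4.69225323e+01,  2.59179985e-01, -1.71029359e+01,
        9.92851099e-03,  9.67367232e-03, -6.19837877e-06]), 'position': array([0.26873986, 0.59101138, 0.23013096]), 'tcp_rot': array([-3.13904158e+00,  1.47504384e-05,  2.71485665e+00]), 'force': array([ 0.06260773,  0.13780804, -0.44249201]), 'wrist_torque': array([-0.02699099,  0.00369948, -0.01294648]), 'grip_force': 0.0, 'gripper_width': 0.0854868370682431}
top [3.53522011e-01 8.93909882e-04 1.44179280e+00] [[441.50624383346286, 0.0, 318.97485554648705], [0.0, 441.50624383346286, 237.27105217094817], [0.0, 0.0, 1.0]] [ 0.48787769 -0.00100589  0.        ]
scene [1.54206624 0.02830256 1.15068065] [[539.6736384070606, 0.0, 312.5193870391667], [0.0, 539.6736384070606, 241.11342233338877], [0.0, 0.0, 1.0]] [0.31463962 0.02903074 0.        ]
```

View pics/top1.png

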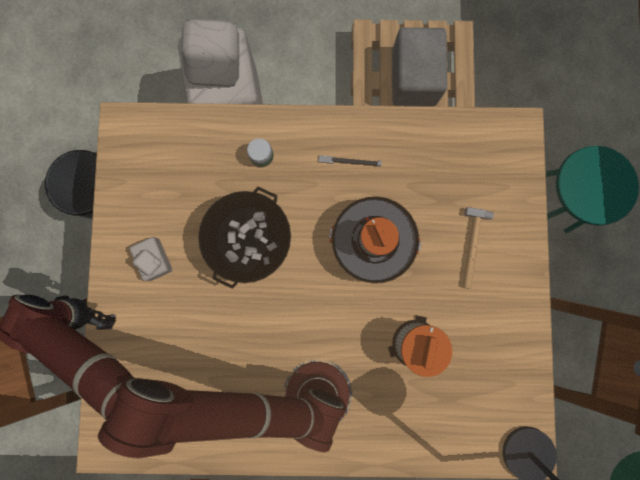

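View pics/scene1.png

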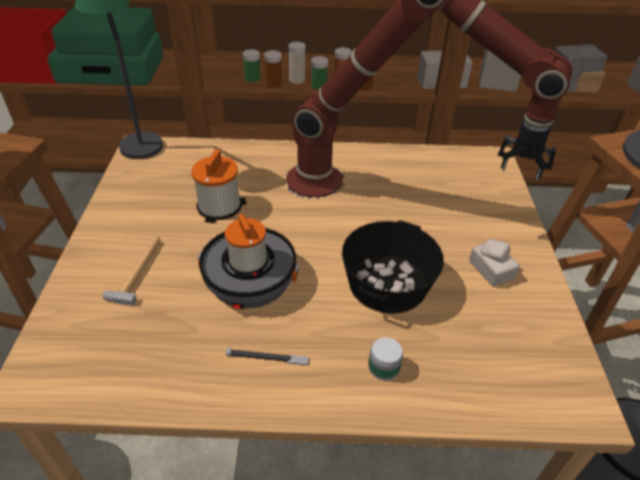

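Top view (up = +x, left = +y): two candidates for the filter. The first, at (380,237), is seated in the grey head. The second, at (425,350), is a larger one standing loose on the bench. The one in the head is smaller and is the one meant. The tub is at (245,237), tin (260,152), chisel (350,160), hammer (475,245) and stone (148,258).

Run:
```python
from h import *
f=cam('top'); g=cam('scene'); im=f['frame']
hsv=cv2.cvtColor(im,cv2.COLOR_RGB2HSV)
m=cv2.inRange(hsv,(3,170,90),(14,255,255)); 
n,l,s,c=cv2.connectedComponentsWithStats(m)
for i in range(1,n):
    if s[i,4]>300:
        cs,_=cv2.findContours((l==i).astype(np.uint8),cv2.RETR_EXTERNAL,cv2.CHAIN_APPROX_NONE)
        (u,v),r=cv2.minEnclosingCircle(cs[0]); print('orange',s[i],u,v,r,onz(f,u,v,.187))
        z=.187; a=onz(f,u-r,v,z);b=onz(f,u+r,v,z);print(' dia',np.linalg.norm(a-b))
# dark rims: head, tub
for nm,box,z,hi in(('head',(325,190,425,290),.088,75),('tub',(190,185,300,290),.12,60)):
    x0,y0,x1,y1=box; sub=cv2.inRange(hsv[y0:y1,x0:x1],(0,0,0),(180,110,hi+45))
    sub=cv2.morphologyEx(sub,cv2.MORPH_OPEN,np.ones((9,9) if nm=='tub' else (3,3)))
    cs,_=cv2.findContours(sub,cv2.RETR_EXTERNAL,cv2.CHAIN_APPROX_NONE); k=max(cs,key=cv2.contourArea)
    (u,v),(A,B),_=cv2.fitEllipse(cv2.convexHull(k)); u+=x0;v+=y0
    print(nm,u,v,A,B,onz(f,u,v,z),'dia',np.linalg.norm(onz(f,u-A/2,v,z)-onz(f,u+A/2,v,z)),np.linalg.norm(onz(f,u-B/2,v,z)-onz(f,u+B/2,v,z)))
a=cv2.resize(im[185:385,320:460],None,fx=2.9,fy=2.9,interpolation=2)[:580]
b=cv2.resize(g['frame'][145:310,180:310],None,fx=3,fy=3,interpolation=2)
o=np.zeros((580,800,3),np.uint8);o[:,:a.shape[1]]=a;o[:b.shape[0],a.shape[1]:a.shape[1]+b.shape[1]]=b[:, :800-a.shape[1]]
save({'frame':o},'crop.png')
```

```text
orange [362 218  36  37 813] 379.28570556640625 235.7142791748047 18.54404640197754 [ 0.48506585 -0.1699686   0.187     ]
 dia 0.10597114121399279
orange [ 402  326   49   50 1510] 426.04052734375 350.5810852050781 25.3125057220459 [ 0.16520159 -0.30022948  0.187     ]
 dia 0.14100958388557194
head 366.6472969055176 239.7049903869629 88.98350524902344 106.0472412109375 [ 0.48255504 -0.14452933  0.088     ] dia 0.2740603297542712 0.32661493636159494
tub 238.1514434814453 210.78372764587402 24.057697296142578 32.5570182800293 [0.56210226 0.24803478 0.12      ] dia 0.07280673097950756 0.09852855168681128
```

View pics/crop.png

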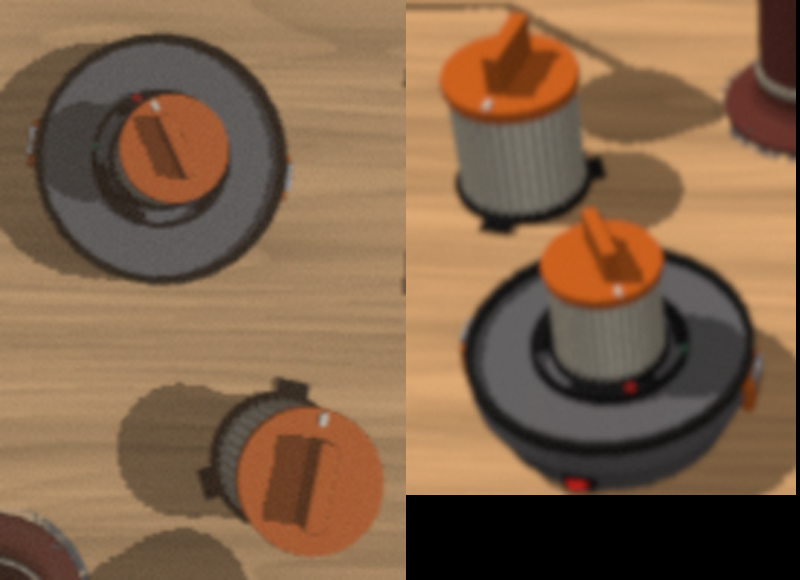

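The crop confirms it. The small cartridge in the head has its cap centre at about top (379,236) and measures 106 mm, against 108 mm given. The bench one is 141 mm. The bar points about 0.4 rad anticlockwise of +x, with the white cap dot by the red mark.

```bash
python3 - <<'E'
from h import *
f=cam('top'); G=cv2.cvtColor(f['frame'],cv2.COLOR_RGB2GRAY)
for nm,(x0,y0,x1,y1),z,D,pr in(('head',(320,185,430,295),.088,.27,(38,48)),('tub',(190,180,300,295),.12,.29,(40,52))):
    c=cv2.HoughCircles(cv2.GaussianBlur(G[y0:y1,x0:x1],(3,3),0),cv2.HOUGH_GRADIENT_ALT,1,20,param1=120,param2=.5,minRadius=pr[0],maxRadius=pr[1])
    for u,v,r in ([] if c is None else c.reshape(-1,c.shape[-1])[:,:3]):
        u+=x0;v+=y0;print(nm,u,v,r,onz(f,u,v,z),'D',np.linalg.norm(onz(f,u-r,v,z)-onz(f,u+r,v,z)),'want',D)
E
python3 -m handwheel '{"moves":[{"xyz":[0,-2,-1.5],"twist":[0,0,0],"fingers":8.5},{"xyz":[0,-2,-1.5],"twist":[0,0,0],"fingers":8.5},{"xyz":[-2,-2,-1],"twist":[0,0,2.5],"fingers":8.5},{"xyz":[-3,-2,0],"twist":[0,0,3],"fingers":8.5},{"xyz":[-3,-1,0],"twist":[0,0,3],"fingers":8.5},{"xyz":[-3,0,0],"twist":[0,0,3],"fingers":8.5},{"xyz":[-3,0,0],"twist":[0,0,3],"fingers":8.5},{"xyz":[-3,0,0],"twist":[0,0,3],"fingers":8.5},{"xyz":[-3,0,0],"twist":[0,0,3],"fingers":8.5},{"xyz":[-3,0,0],"twist":[0,0,3],"fingers":8.5},{"xyz":[-3,0,0],"twist":[0,0,3],"fingers":8.5},{"xyz":[-3,0,0],"twist":[0,0,3],"fingers":8.5},{"xyz":[-3,0,0],"twist":[0,0,3],"fingers":8.5},{"xyz":[-3,0,0],"twist":[0,0,3],"fingers":8.5},{"xyz":[-3,0,0],"twist":[0,0,3],"fingers":8.5},{"xyz":[-3,0,0],"twist":[0,0,3],"fingers":8.5},{"xyz":[-3,0,0],"twist":[0,0,3],"fingers":8.5},{"xyz":[-3,0,0],"twist":[0,0,3],"fingers":8.5},{"xyz":[-3,0,0],"twist":[0,0,3],"fingers":8.5},{"xyz":[-3,0,0],"twist":[0,0,3],"fingers":8.5}]}' 60
```

```text
head 375.0 240.0 42.109493 [ 0.48199441 -0.17025355  0.088     ] D 0.25937143698200643 want 0.27
tub 243.0 235.0 46.04603 [0.4886381  0.23110237 0.12      ] D 0.27718316452395336 want 0.29
time_s: 1.92
position: [0.5596, 0.1179, 0.2712]
tcp_rot: [3.141, -0.0, 1.779]
force: [-0.1, 0.9, 0.5]
gripper_width: 0.0847
grip_force: 0.0
```

```bash
cat >> h.py <<'E'
from scipy.linalg import expm, logm
def rows(p,rpy,n):
    o=readout.get_obs()
    def T(p,r):
        M=np.eye(4);M[:3,:3]=Ro.from_euler('xyz',r).as_matrix();M[:3,3]=p;return M
    s=expm(np.real(logm(np.linalg.inv(T(o['position'],o['tcp_rot']))@T(p,rpy)))/n)
    print(n,'rows xyz cm',np.round(s[:3,3]*100,3),'twist',np.round(np.degrees(Ro.from_matrix(s[:3,:3]).as_rotvec()),3))
E
python3 -c "
from h import *
rows([.484,-.170,.29],[np.pi,0,.4],18)"
```

```text
18 rows xyz cm [-1.761  0.332 -0.104] twist [ 0.    -0.     4.389]
```

```bash
python3 -m handwheel '{"moves":[{"xyz":[-1.76,0.33,-0.1],"twist":[0,0,4.39],"fingers":8.5},{"xyz":[-1.76,0.33,-0.1],"twist":[0,0,4.39],"fingers":8.5},{"xyz":[-1.76,0.33,-0.1],"twist":[0,0,4.39],"fingers":8.5},{"xyz":[-1.76,0.33,-0.1],"twist":[0,0,4.39],"fingers":8.5},{"xyz":[-1.76,0.33,-0.1],"twist":[0,0,4.39],"fingers":8.5},{"xyz":[-1.76,0.33,-0.1],"twist":[0,0,4.39],"fingers":8.5},{"xyz":[-1.76,0.33,-0.1],"twist":[0,0,4.39],"fingers":8.5},{"xyz":[-1.76,0.33,-0.1],"twist":[0,0,4.39],"fingers":8.5},{"xyz":[-1.76,0.33,-0.1],"twist":[0,0,4.39],"fingers":8.5},{"xyz":[-1.76,0.33,-0.1],"twist":[0,0,4.39],"fingers":8.5},{"xyz":[-1.76,0.33,-0.1],"twist":[0,0,4.39],"fingers":8.5},{"xyz":[-1.76,0.33,-0.1],"twist":[0,0,4.39],"fingers":8.5},{"xyz":[-1.76,0.33,-0.1],"twist":[0,0,4.39],"fingers":8.5},{"xyz":[-1.76,0.33,-0.1],"twist":[0,0,4.39],"fingers":8.5},{"xyz":[-1.76,0.33,-0.1],"twist":[0,0,4.39],"fingers":8.5},{"xyz":[-1.76,0.33,-0.1],"twist":[0,0,4.39],"fingers":8.5},{"xyz":[-1.76,0.33,-0.1],"twist":[0,0,4.39],"fingers":8.5},{"xyz":[-1.76,0.33,-0.1],"twist":[0,0,4.39],"fingers":8.5},{"xyz":[0,0,0],"twist":[0,0,0],"fingers":8.5},{"xyz":[0,0,0],"twist":[0,0,0],"fingers":8.5}]}'
python3 - <<'E'
from h import *
f=cam('wrist'); save(f,'w1.png'); rows([.484,-.170,.29],[np.pi,0,.4],1)
for p in ([.484,-.17,.221],[.484+.032*np.cos(.4),-.17+.032*np.sin(.4),.221],[.484-.032*np.cos(.4),-.17-.032*np.sin(.4),.221]): print(proj(f,p))
E
```

```text
time_s: 3.58
position: [0.4838, -0.1689, 0.2896]
tcp_rot: [-3.142, -0.001, 0.402]
force: [0.4, -0.0, -0.2]
gripper_width: 0.0848
grip_force: 0.0
1 rows xyz cm [-0.137  0.17  -0.064] twist [-0.025 -0.061  0.227]
[322.45098024 252.62824773]
[322.66087859 196.18408834]
[322.25663209 304.89077074]
```

View pics/w1.png

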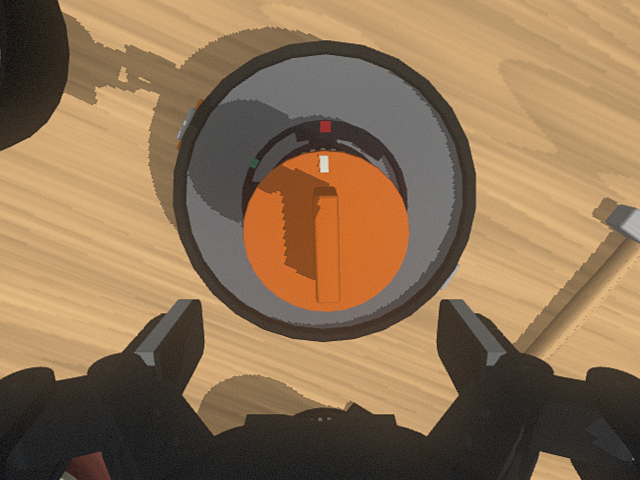

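Wrist view: the bar's top face spans (316–340, 195–302) with its centre at about (328,249), vertical in the picture, so it lines up with tool x. The white dot sits at the red mark (325,128), and the green mark is at (254,163), anticlockwise of it.

Run:
```python
from h import *
f=cam('wrist'); p=onz(f,328,249,.221); print(p, np.linalg.norm(onz(f,328,195,.221)-onz(f,328,302,.221)), np.linalg.norm(onz(f,316,250,.221)-onz(f,340,250,.221)),'cap',onz(f,326,231,.187))
rows([p[0],p[1],.193],readout.get_obs()['tcp_rot'],1)
```

```text
[ 0.4880895  -0.17091049  0.221     ] 0.06273985353265193 0.013455553756201642 cap [ 0.48933588 -0.16967915  0.187     ]
1 rows xyz cm [0.145 0.446 9.62 ] twist [0. 0. 0.]
```

```bash
python3 -m handwheel '{"moves":[{"xyz":[0.1,0.42,0],"twist":[0,0,0],"fingers":8.5},{"xyz":[0,0,1.5],"twist":[0,0,0],"fingers":6},{"xyz":[0,0,2],"twist":[0,0,0],"fingers":5},{"xyz":[0,0,2],"twist":[0,0,0],"fingers":5},{"xyz":[0,0,1.5],"twist":[0,0,0],"fingers":5},{"xyz":[0,0,1.3],"twist":[0,0,0],"fingers":5},{"xyz":[0,0,0.8],"twist":[0,0,0],"fingers":5},{"xyz":[0,0,0.4],"twist":[0,0,0],"fingers":5},{"xyz":[0,0,0],"twist":[0,0,0],"fingers":5},{"xyz":[0,0,0],"twist":[0,0,0],"fingers":3},{"xyz":[0,0,0],"twist":[0,0,0],"fingers":2},{"xyz":[0,0,0],"twist":[0,0,0],"fingers":1},{"xyz":[0,0,0],"twist":[0,0,0],"fingers":0.5},{"xyz":[0,0,0],"twist":[0,0,0],"fingers":0.5},{"xyz":[0,0,0],"twist":[0,0,0],"fingers":0.5},{"xyz":[0,0,0],"twist":[0,0,0],"fingers":0.5}]}' 70
```

```text
time_s: 5.02
position: [0.487, -0.1722, 0.195]
tcp_rot: [3.141, -0.001, 0.402]
force: [-1.0, 1.8, 4.5]
gripper_width: 0.013
grip_force: 70.9
```

```bash
python3 -m handwheel '{"moves":[{"xyz":[0,0,0],"twist":[0,0,-4],"fingers":0.5},{"xyz":[0,0,0],"twist":[0,0,-4],"fingers":0.5},{"xyz":[0,0,0],"twist":[0,0,-4],"fingers":0.5},{"xyz":[0,0,0],"twist":[0,0,-4],"fingers":0.5},{"xyz":[0,0,0],"twist":[0,0,-4],"fingers":0.5},{"xyz":[0,0,0],"twist":[0,0,-4],"fingers":0.5},{"xyz":[0,0,0],"twist":[0,0,-4],"fingers":0.5},{"xyz":[0,0,0],"twist":[0,0,-4],"fingers":0.5},{"xyz":[0,0,0],"twist":[0,0,-4],"fingers":0.5},{"xyz":[0,0,0],"twist":[0,0,-4],"fingers":0.5},{"xyz":[0,0,0],"twist":[0,0,-4],"fingers":0.5},{"xyz":[0,0,0],"twist":[0,0,-4],"fingers":0.5},{"xyz":[0,0,0],"twist":[0,0,0],"fingers":0.5},{"xyz":[0,0,0],"twist":[0,0,0],"fingers":0.5},{"xyz":[0,0,0],"twist":[0,0,0],"fingers":0.5}]}' 80
python3 - <<'E'
from h import *
o=readout.get_obs(); print(o['wrist_torque'],o['qpos'])
f=cam('wrist'); save(f,'w2.png')
E
```

```text
time_s: 6.27
position: [0.4871, -0.1728, 0.195]
tcp_rot: [3.14, 0.001, 1.238]
force: [-0.3, -0.1, 5.6]
gripper_width: 0.0127
grip_force: 78.5
[-0.00211242 -0.06973013  0.23657611] [ 0.01683875  0.47641787  0.4133806   1.86411847 -0.24727399  0.84926338
  0.22104828]
```

View pics/w2.png

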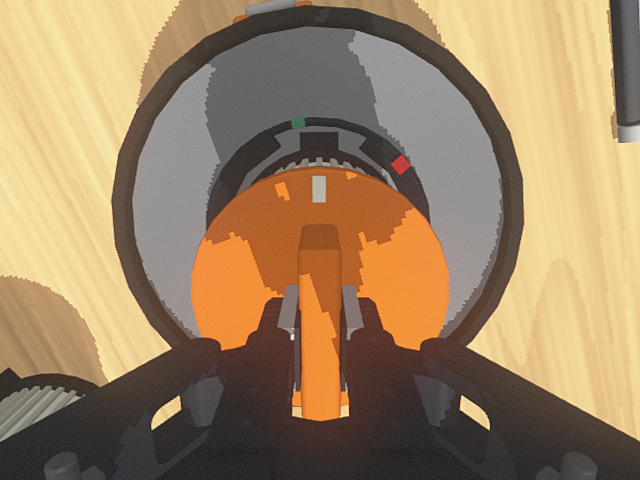

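The white dot (319,189) has turned from the red mark (400,165) to just short of the green one (297,122), and the lug shows in the gap at (320,142). The filter is released.

```bash
python3 -m handwheel '{"moves":[{"xyz":[0,0,-0.5],"twist":[0,0,0],"fingers":0.5},{"xyz":[0,0,-0.5],"twist":[0,0,0],"fingers":0.5},{"xyz":[0,0,-0.5],"twist":[0,0,0],"fingers":0.5},{"xyz":[0,0,-0.5],"twist":[0,0,0],"fingers":0.5},{"xyz":[0,0,0],"twist":[0,0,0],"fingers":0.5}]}' 100
```

```text
time_s: 6.73
position: [0.4869, -0.1723, 0.2151]
tcp_rot: [3.14, 0.0, 1.239]
force: [-1.1, 0.3, -2.5]
gripper_width: 0.0118
grip_force: 97.5
```

```bash
python3 -m handwheel '{"moves":[{"xyz":[0,0,-1],"twist":[0,0,0],"fingers":0.5},{"xyz":[0,0,-1],"twist":[0,0,0],"fingers":0.5},{"xyz":[0,0,-1],"twist":[0,0,0],"fingers":0.5},{"xyz":[0,0,-1],"twist":[0,0,0],"fingers":0.5},{"xyz":[0,0,-1],"twist":[0,0,0],"fingers":0.5},{"xyz":[0,0,-1],"twist":[0,0,0],"fingers":0.5},{"xyz":[0,0,-1],"twist":[0,0,0],"fingers":0.5},{"xyz":[0,0,-1],"twist":[0,0,0],"fingers":0.5},{"xyz":[0,0,-1],"twist":[0,0,0],"fingers":0.5},{"xyz":[0,0,-1],"twist":[0,0,0],"fingers":0.5},{"xyz":[0,0,-1],"twist":[0,0,0],"fingers":0.5},{"xyz":[0,0,-1],"twist":[0,0,0],"fingers":0.5},{"xyz":[0,0,-1],"twist":[0,0,0],"fingers":0.5},{"xyz":[0,0,-1],"twist":[0,0,0],"fingers":0.5},{"xyz":[0,0,0],"twist":[0,0,0],"fingers":0.5},{"xyz":[0,0,0],"twist":[0,0,0],"fingers":0.5}]}'
python3 - <<'E'
from h import *
o=readout.get_obs(); print(o['qpos'])
c=np.array([.487,.228]); az=np.arctan2(c[1],c[0]); yaw=az+np.pi/2
p=[.53*np.cos(az),.53*np.sin(az),.36]; print(p,yaw)
rows(p,[np.pi,0,yaw],20)
E
```

```text
time_s: 8.07
position: [0.4866, -0.1723, 0.3548]
tcp_rot: [3.141, 0.0, 1.24]
force: [-0.4, 1.2, -2.6]
gripper_width: 0.012
grip_force: 97.8
[-0.0343215   0.32149016  0.46847498  1.60851973 -0.15113049  1.24669234
  0.13040803]
[np.float64(0.4799997150440847), np.float64(0.224722659199284), 0.36] 2.008659302179735
20 rows xyz cm [ 2.035  0.035 -0.026] twist [ 3.000e-03  1.000e-03 -2.203e+00]
```

```bash
python3 -m handwheel '{"moves":[{"xyz":[1,0,0],"twist":[0,0,-1.1],"fingers":0.5},{"xyz":[2,0,0],"twist":[0,0,-2.2],"fingers":0.5},{"xyz":[2.1,0,0],"twist":[0,0,-2.3],"fingers":0.5},{"xyz":[2.1,0,0],"twist":[0,0,-2.3],"fingers":0.5},{"xyz":[2.1,0,0],"twist":[0,0,-2.3],"fingers":0.5},{"xyz":[2.1,0,0],"twist":[0,0,-2.3],"fingers":0.5},{"xyz":[2.1,0,0],"twist":[0,0,-2.3],"fingers":0.5},{"xyz":[2.1,0,0],"twist":[0,0,-2.3],"fingers":0.5},{"xyz":[2.1,0,0],"twist":[0,0,-2.3],"fingers":0.5},{"xyz":[2.1,0,0],"twist":[0,0,-2.3],"fingers":0.5},{"xyz":[2.1,0,0],"twist":[0,0,-2.3],"fingers":0.5},{"xyz":[2.1,0,0],"twist":[0,0,-2.3],"fingers":0.5},{"xyz":[2.1,0,0],"twist":[0,0,-2.3],"fingers":0.5},{"xyz":[2.1,0,0],"twist":[0,0,-2.3],"fingers":0.5},{"xyz":[2.1,0,0],"twist":[0,0,-2.3],"fingers":0.5},{"xyz":[2.1,0,0],"twist":[0,0,-2.3],"fingers":0.5},{"xyz":[2.1,0,0],"twist":[0,0,-2.3],"fingers":0.5},{"xyz":[2.1,0,0],"twist":[0,0,-2.3],"fingers":0.5},{"xyz":[2.1,0,0],"twist":[0,0,-2.3],"fingers":0.5},{"xyz":[1,0,0],"twist":[0,0,-1.1],"fingers":0.5}]}'
python3 - <<'E'
from h import *
o=readout.get_obs(); print(o['qpos'])
# tilt 45 deg, tool z outward; mid is 117-55=62 mm beyond TCP along tool z
c=np.array([.487,.228]); yaw=o['tcp_rot'][2]; az=yaw-np.pi/2; s=np.sqrt(.5)
z=np.array([s*np.cos(az),s*np.sin(az),-s])
p=np.r_[c,.27]-.062*z; x=np.array([-np.sin(az),np.cos(az),0]); R=np.c_[x,np.cross(z,x),z]
r=Ro.from_matrix(R).as_euler('xyz'); print(p,r); rows(p,r,14)
E
```

```text
time_s: 9.73
position: [0.473, 0.2195, 0.3533]
tcp_rot: [-3.139, -0.003, 2.007]
force: [-1.0, 0.3, -2.0]
gripper_width: 0.0122
grip_force: 97.5
[-0.58586784  0.3140558   0.15612125  1.58939165 -0.05387073  1.24443777
  0.01597926]
[0.44725789 0.2094915  0.31384062] [ 2.35619449e+00 -2.22044605e-16  2.00664186e+00]
14 rows xyz cm [ 0.012 -0.292  0.198] twist [-3.224 -0.012 -0.005]
```

```bash
python3 -m handwheel '{"moves":[{"xyz":[0,-0.15,0.1],"twist":[-1.6,0,0],"fingers":0.5},{"xyz":[0,-0.29,0.2],"twist":[-3.2,0,0],"fingers":0.5},{"xyz":[0,-0.29,0.2],"twist":[-3.2,0,0],"fingers":0.5},{"xyz":[0,-0.29,0.2],"twist":[-3.2,0,0],"fingers":0.5},{"xyz":[0,-0.29,0.2],"twist":[-3.2,0,0],"fingers":0.5},{"xyz":[0,-0.29,0.2],"twist":[-3.2,0,0],"fingers":0.5},{"xyz":[0,-0.29,0.2],"twist":[-3.2,0,0],"fingers":0.5},{"xyz":[0,-0.29,0.2],"twist":[-3.2,0,0],"fingers":0.5},{"xyz":[0,-0.29,0.2],"twist":[-3.2,0,0],"fingers":0.5},{"xyz":[0,-0.29,0.2],"twist":[-3.2,0,0],"fingers":0.5},{"xyz":[0,-0.29,0.2],"twist":[-3.2,0,0],"fingers":0.5},{"xyz":[0,-0.29,0.2],"twist":[-3.2,0,0],"fingers":0.5},{"xyz":[0,-0.29,0.2],"twist":[-3.2,0,0],"fingers":0.5},{"xyz":[0,-0.29,0.2],"twist":[-3.2,0,0],"fingers":0.5},{"xyz":[0,-0.15,0.1],"twist":[-1.6,0,0],"fingers":0.5},{"xyz":[0,0,0],"twist":[0,0,0],"fingers":0.5},{"xyz":[0,0,0],"twist":[0,0,0],"fingers":0.5},{"xyz":[0,0,0],"twist":[0,0,0],"fingers":0.5},{"xyz":[0,0,0],"twist":[0,0,0],"fingers":0.5},{"xyz":[0,0,0],"twist":[0,0,0],"fingers":0.5}]}'
python3 - <<'E'
from h import *
o=readout.get_obs(); R=Ro.from_euler('xyz',o['tcp_rot']).as_matrix()
print('tilt',np.degrees(np.arccos(-R[2,2])),'mid',o['position']+.062*R[:,2],'org',o['position']+.117*R[:,2],np.abs(o['dq']).max())
f=cam('scene'); g=cam('top'); a=f['frame'][100:400,60:560]; b=g['frame'][110:310,100:520]
out=np.zeros((560,700,3),np.uint8); out[:300,:500]=a; out[320:520,:420]=b; save({'frame':out},'end.png')
E
```

```text
time_s: 11.4
position: [0.4546, 0.2003, 0.3177]
tcp_rot: [2.396, 0.009, 1.988]
force: [-0.0, 0.0, -3.3]
gripper_width: 0.0123
grip_force: 97.8
tilt 42.72162217837959 mid [0.49325652 0.21698627 0.27216756] org [0.52751687 0.23177023 0.23176134] 0.015246113197509844
```

View pics/end.png

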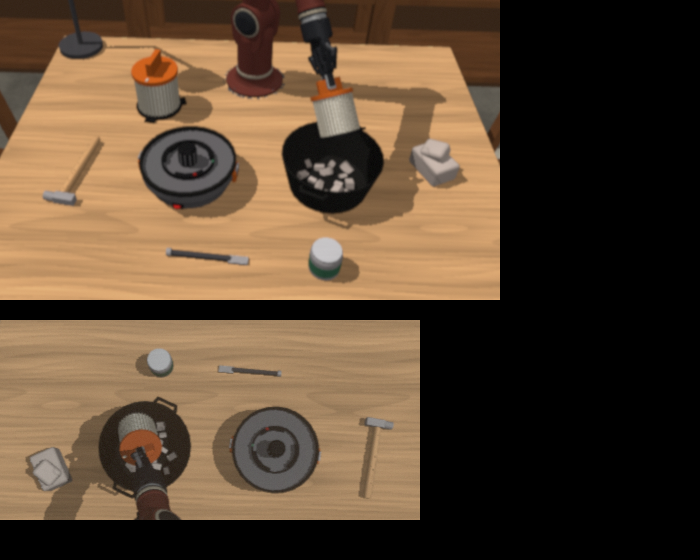

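The cartridge is held tilted over the tub, with its cap at about (333,88) in the scene crop and towards the base. The head is empty with its cage bare, and nothing else has moved. I'll let it settle and check the pleats' direction against the tool axis.

```bash
python3 -m handwheel '{"moves":[{"xyz":[0,0,0],"twist":[0,0,0],"fingers":0.5},{"xyz":[0,0,0],"twist":[0,0,0],"fingers":0.5},{"xyz":[0,0,0],"twist":[0,0,0],"fingers":0.5},{"xyz":[0,0,0],"twist":[0,0,0],"fingers":0.5},{"xyz":[0,0,0],"twist":[0,0,0],"fingers":0.5},{"xyz":[0,0,0],"twist":[0,0,0],"fingers":0.5}]}'
python3 - <<'E'
from h import *
o=readout.get_obs(); R=Ro.from_euler('xyz',o['tcp_rot']).as_matrix();P=o['position'];print('tilt',np.degrees(np.arccos(-R[2,2])),np.abs(o['dq']).max())
out=[]
for n,w in(('top',(190,160,310,280)),('scene',(320,140,460,280))):
    f=cam(n); im=f['frame'].copy(); im=cv2.resize(im,None,fx=4,fy=4,interpolation=1) 
    for s,rr in((.005,.054),(.013,.054),(.111,.056)): # cap top, cap lower, flange circles
        th=np.linspace(0,2*np.pi,40); pts=np.array([proj(f,P+s*R[:,2]+rr*(np.cos(t)*R[:,0]+np.sin(t)*R[:,1])) for t in th])
        cv2.polylines(im,[np.int32(pts*4+2)],True,(0,255,255),1)
    x0,y0,x1,y1=w; out.append(cv2.resize(im[y0*4:y1*4,x0*4:x1*4],(400,400)))
save({'frame':np.hstack(out)},'chk.png')
E
```

```text
time_s: 12.0
position: [0.454, 0.2011, 0.3174]
tcp_rot: [2.396, 0.009, 1.99]
force: [-0.4, 0.3, -2.3]
gripper_width: 0.0122
grip_force: 97.8
tilt 42.70995727749156 0.0022155057711757964
```

View pics/chk.png

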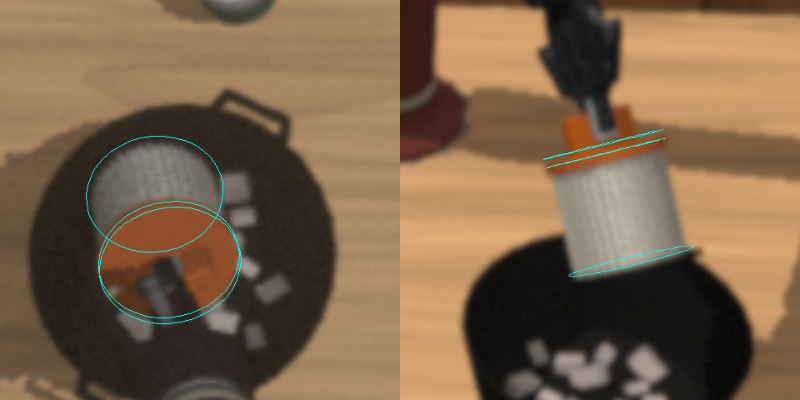

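The predicted cap and flange outlines match the filter in both views, so it sits true in the fingers. The tilt is 43°, it is still, and it hangs over the middle of the tub.

```bash
python3 -c "
from h import *
print(job_done())"
```

```text
the job is handed in; nothing more can be done
None
```

I handed the job in at about 12 s with the filter unlocked, drawn off the cage and held steady over the middle of the tub, tipped about 43° with the cap uppermost; its underside's centre is about 0.23 m above the bench, no bystander looked moved in the pictures, and the hand-in returned no verdict.

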